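# Draw a drive from the covered dock and show it to the code reader

### The arm

A 6-joint arm with a two-finger parallel gripper is mounted at the origin on the work surface. World frame = base frame: x ahead of the robot, y to its left, z up, the work surface at z = 0. Lengths are in m, angles in rad, forces in N, time in s.
With the tool pointing down it reaches from about 0.375 to 0.975 m from the base axis. Payload 3.8 kg.
Tool frame: the origin (TCP) lies between the finger pads; the fingertips stand 8 mm ahead of it and the grasp point (between the pads) lies 11 mm behind it (ctrl.nose_length is the distance from the TCP to the fingertips, in m); z points along the fingers, x is the direction in which the jaws open and shut, and the axes are right-handed (so a half turn about z gives the same grasp; the last joint's range is limited). The gripper opens to 88 mm and grips with 3 to 60 N. Pads are 18 mm wide; open, the fingers measure 123 mm over their backs; the gripper's body (75 mm by 187 mm) begins 45 mm behind the grasp point.
Start: joints at [-1.223, 0.264, 1.604, -0, 1.274, -0.037], TCP at [0.253, -0.626, 0.247] pointing down, gripper open.
Joint ranges: [-2.63, 2.63], [-0.94, 2.18], [0.31, 2.57], [-1.31, 4.45], [0, 2.66], [-2.55, 2.55]. Speed limits (rad/s): [2.57, 2.57, 3.14, 3.14, 3.14, 3.14].

### API

Orientations are given as a rotation vector (axis times angle).
In Python, from rig import ctrl gives the robot as it stands. The module is installed in compiled form; this text tells all that it offers.
- The arm moves only by the tool carry_out, never from a script. Its argument "rows" is a list of rows, each a list of 7 numbers: the turn, a rotation vector about the tool's x, y, z in rad, then the shift along the tool's x, y, z in m, then the opening, from -1 (shut) to 1 (fully open), so that 0 is half open. In form: [[ax, ay, az, x, y, z, jaw], ...]. A call has 1 to 20 rows; each row is the pose to reach, as a shift and turn from the pose measured when the call began, along the tool's axes at that moment; what a row does not reach only later rows make up. A row lasts 1/8 s, in which the tool goes at most 62.5 mm and 10.7 degrees, less where a joint would pass 70% of its speed; a pose out of reach is approached as far as the arm can. A call with a gripper value outside its range is refused whole. The fingers move at their own pace and stop on an object; the grip force is fixed at half the most. Time passes only in rows, so rows that repeat a pose let the fingers close. It gives the time, the measured TCP pose, the force and the opening at its end, in the units of the state.
- ctrl.state(): the state, without advancing time (a new reading comes with each control period).
- ctrl.snapshot(name): name is "scene" or "top" or "wrist"; returns (picture, depth): 400x640x3 uint8, red, green, blue; 400x640 float32, m along the optical axis (not along the pixel's ray), 0 where there is no reading.
- ctrl.camera_info(name): a dict with "fovy" (degrees; the focal length in pixels is half the picture's height over the tangent of half this angle, whatever the lens; pixels are square), "cx", "cy" (the principal point, pixels), "dist" ([k1, k2, p1, p2, k3] as OpenCV has them; the pictures are not rectified), "R" (3x3) and "t" (3): a world point X has camera coordinates R X + t; the wrist camera has in their place "hand_eye" (4x4, takes a point from camera to tool coordinates, whose origin is the TCP and whose axes are the tool frame's). Camera axes: x right, y down, z forward; pixel columns grow to the right and rows downward; lengths in m; the calibration is good to about 2 mm. A picture is of the moment at which its call begins: read the wrist's pose just before it. camera_info takes no time and is no camera call.
- ctrl.hand_in(): hands the job in, once; it reports no verdict.
The state is a dict: "t": time; "joints": joint angles; "dq": joint speeds; "joint_efforts": joint torques, N m; "tool_pos": TCP position; "eef_rot": TCP orientation; "ft_force": force on the tool from outside, world axes, zero at the start; "torque": the same for the moment, N m; "grip_width": finger opening in m.
Only numpy, scipy, OpenCV 4.12 (cv2) and the standard library are available. Lean on these libraries where they do the work, as an engineer would, in place of code of your own. Each camera call takes 0.05 s, during which the arm holds its last target.

### The job

On the repair bench, swing the white cover of the black drive dock (it has a red bar to hold) up until it stands upright, and leave it open. Take hold of the drive with the orange tab, draw it up out of its bay (leave the grey-tabbed drive in its bay and everything else where it is), and present it to the grey code reader: upright, a labelled broad face (either one) square to the reader's window, the middle of the drive body about 100 mm straight in front of the middle of the window and level with it. Do not set the drive down on the bench: finish while holding it there, still and touching nothing but the gripper.

Things in the scene. Friction and masses are not known exactly. Their poses are not given: they have to be found in the camera images.
- dock: Black two-bay drive dock fixed to the bench, 150 x 160 x 80 mm (own x, y, z); origin at the centre of its underside; x points to the hinge side (away from the robot at yaw 0), z up. Two bays open in its top, 74 mm (x) by 18 mm (y), 66 mm deep, at its x = 0, y = +32 and -32 mm; a drive stands in each, in either order, hidden until the cover is opened.
- cover (a joint): Angle of the dock's white cover, rad: 0 closed, 1.57 upright, stop at 1.6; starts up to 0.2. Its front edge (dock -x) rises and goes over to dock +x. Friction in the hinge (0.16 N m) keeps it where it is left. The cover is a hood 95 mm (x) by 112 mm, 48 mm high, lying in front of the hinge line; upright it stands wholly beyond that line, 95 mm above the dock's top.
- cover_bar (a point): Centre of the cover's red bar: 14 mm diameter, 30 mm long along the dock's y axis, on a central 12 mm wide stem, axis 26 mm off the cover's outer face. Pinched by its ends (30 mm), it turns between the fingers as the cover swings. Closed, it lies 80 mm in front of (dock -x) and 74 mm above the hinge line. Its axes turn with the cover.
- cover_hinge (a point): Middle of the cover's hinge line, fixed on the dock at its x = +50, y = 0, z = 80 mm; the hinge line runs along the dock's y axis.
- drive_center (a point): Drive to take: aluminium body 70 x 14 x 70 mm (own x, y, z up), labels on both broad faces (+y, -y), on top in the middle an orange tab 24 mm (x) by 10 mm (y), 34 mm tall. The point is the centre of the body; the tab runs 35 to 69 mm above it. Stands with 2 mm play in a bay, axes parallel to the dock's, body 4 mm proud of the dock's top; 0.1 to 0.2 kg.
- spare_center (a point): The other drive, same make and sizes but with a grey tab, in the other bay: the centre of its body. Must stay in its bay. Between the two tabs there are 54 mm free.
- drive: The orange-tabbed drive as a whole, with its origin at the centre of its underside, 35 mm below drive_center, same axes.
- spare: The grey-tabbed drive as a whole, with its origin at the centre of its underside.
- reader: Grey code reader fixed to the bench on a 100 x 100 mm foot: a head 60 x 70 x 54 mm on a post, head centre 170 mm above the bench, top at 197 mm. Origin at the centre of the foot's underside; the dark window looks along its own -x and lies 32 mm from its axis.
- reading_point (a point): Reading point in the air, 100 mm straight in front of the middle of the reader's window, 170 mm above the bench; axes as the reader's (x points from here into the window, z up). The centre of the drive body is to be held here, the drive's own y axis along this x axis, either way round.
- bottle: Bystander: small white bottle with red cap, 44 mm diameter, 110 mm tall; origin at the centre of its underside. Leave alone.
- screw_cup: Bystander: steel screw bowl, 64 mm diameter, 30 mm high; origin at the centre of its underside. Leave alone.
- screwdriver: Bystander: screwdriver lying on the bench, about 170 mm long. Leave alone.
There are look-alikes about, which are no part of the job. Of the things that look like the dock, the larger one is meant. Several things have the shape of the reader; the one meant has the colours described above.

How it is judged:
On the way, in this order (a step that is already met when the one before it is completed fails the run):
1. the cover stands open (past about 70 degrees) (value of joint cover above 1.2 rad), for 0.2 s.
2. the orange-tabbed drive is drawn up clear of the dock, held in the fingers (z of drive_center in the frame of dock above 0.12 m and contact force between the fingers and drive above 0.5 N), for 0.1 s.
At the end, for the whole second after the job is handed in: Drive held still in the fingers, touching neither reader nor dock; body centre within 30 mm of the reading point, upright within 0.2 rad, broad face square within 0.25 rad; cover over 1.1 rad open; grey-tabbed drive moved under 10 mm, bystanders under 30 mm (distance between drive_center and reading_point below 0.03 m and angle between drive's own z axis and vertical below 0.2 rad and angle between the y axis of drive and the x axis of reading_point, either way round below 0.25 rad and contact force between the fingers and drive above 0.5 N and contact force between drive and reader below 0.1 N and contact force between drive and dock below 0.1 N and linear speed of drive below 0.03 m/s and angular speed of drive below 0.3 rad/s and value of joint cover above 1.1 rad and distance of spare_center from where it was at the start of the episode below 0.01 m and distance of each of bottle, screw_cup, screwdriver from where it was at the start of the episode below 0.03 m); the arm keeps its last pose, push and grip.
It fails at once if the drive is set down or dropped on the bench (height (world z) of drive_center below 0.045 m).
It fails at once if the grey-tabbed drive is pulled from its place (distance of spare_center from where it was at the start of the episode above 0.015 m).
It fails at once if a bystander is pushed away (distance of any of bottle, screw_cup, screwdriver from where it was at the start of the episode above 0.04 m).
It also fails if it takes over 56 s, if anything falls off the work surface, if the arm or the gripper's body presses on something with over 40 N, if the wrist force passes 120 N, or if a joint passes its speed limit or range.

## Working session

There is one attempt and no reset: what is moved stays moved. The work goes in short steps, Python scripts to look and compute and a tool call to move; the robot and the scene stay as the last step left them, time stands still between calls to the robot, and variables do not carry over. Pictures are saved under pics/ and viewed, and the job is handed in when it is done.

Besides the shell and the picture viewer there is one more tool, called by a JSON object that holds its "method" and its "body", one argument or row to a line. carry_out: Moves the arm, as the interface text tells. Its arguments: {"type":"object","properties":{"rows":{"type":"array","items":{"type":"array","items":{"type":"number"}}}},"required":["rows"]}

```bash
mkdir -p pics; ls
cat > h.py <<'E'
import numpy as np, cv2
from rig import ctrl
from scipy.spatial.transform import Rotation as Ro
def K(ci,h=400):
    f=h/2/np.tan(np.radians(ci['fovy'])/2); return np.array([[f,0,ci['cx']],[0,f,ci['cy']],[0,0,1]])
def snap(name,save):
    s=ctrl.state(); p,d=ctrl.snapshot(name); cv2.imwrite(f'pics/{save}.png',p[:,:,::-1]); np.savez(f'pics/{save}.npz',p=p,d=d,pos=s['tool_pos'],rot=s['eef_rot']); return s,p,d
def cloud(name,save):
    z=np.load(f'pics/{save}.npz'); ci=ctrl.camera_info(name); d=z['d']
    v,u=np.mgrid[:400,:640]; uv=np.stack([u,v],-1).reshape(-1,1,2).astype(float)
    n=cv2.undistortPoints(uv,K(ci),np.array(ci['dist'],float)).reshape(400,640,2)
    c=np.dstack([n[...,0]*d,n[...,1]*d,d])
    if 'hand_eye' in ci:
        H=np.array(ci['hand_eye']); R=Ro.from_rotvec(z['rot']).as_matrix()
        w=(c@H[:3,:3].T+H[:3,3])@R.T+z['pos']
    else:
        w=(c-np.array(ci['t']))@np.array(ci['R'])
    w[d<=0]=np.nan
    return z['p'],w
E
python3 - <<'E'
from h import *
for n in ['scene','top','wrist']: s,p,d=snap(n,n+'0')
print(s)
for n in ['scene','top','wrist']: print(ctrl.camera_info(n))
E
```

```text
pics
{'t': 0.1, 'joints': array([-1.22292283e+00,  2.64661839e-01,  1.60519890e+00, -5.52321014e-06,
        1.27367311e+00, -3.68758122e-02]), 'dq': array([ 0.00120191, -0.00135028, -0.00114239,  0.00142902,  0.00057028,
        0.00167617]), 'joint_efforts': array([ 6.47582019e-04, -5.03616571e+01, -3.58070576e+01,  7.30487262e-02,
        2.32940493e-02, -4.47828825e-05]), 'tool_pos': array([ 0.25315288, -0.62508377,  0.24554405]), 'eef_rot': array([-2.60423645e+00,  1.75510517e+00,  2.46803411e-03]), 'ft_force': array([-0.07510039, -0.15292226, -0.00259426]), 'torque': array([-0.02063693,  0.0021599 ,  0.01630605]), 'grip_width': 0.0879659039784623}
{'fovy': 56.015441304651716, 'cx': 316.6737445087524, 'cy': 202.77722871513575, 'dist': array([-0.0804218,  0.       ,  0.       ,  0.       ,  0.       ]), 'R': array([[-0.20288206,  0.97916946,  0.00812675],
       [ 0.75885976,  0.16246858, -0.63066301],
       [-0.6188463 , -0.12178315, -0.77601426]]), 't': array([ 0.08592511, -0.37820998,  1.52771389])}
{'fovy': 49.45494329931519, 'cx': 314.1485986308435, 'cy': 194.97709981522632, 'dist': array([0.01855178, 0.        , 0.        , 0.        , 0.        ]), 'R': array([[ 0.02367211, -0.99957971, -0.01673429],
       [-0.98996842, -0.02110567, -0.13970357],
       [ 0.13929166,  0.01987349, -0.99005196]]), 't': array([0.04696053, 0.61516088, 1.14167585])}
{'fovy': 64.40379511981496, 'cx': 319.48505020785325, 'cy': 201.39268207849713, 'dist': array([-0.01637599,  0.        ,  0.        ,  0.        ,  0.        ]), 'hand_eye': array([[ 9.99999772e-01, -6.10779551e-04,  2.89077043e-04,
         8.01964588e-04],
       [ 4.92228360e-04,  9.51503708e-01,  3.07636882e-01,
        -8.01672766e-02],
       [-4.62956195e-04, -3.07636669e-01,  9.51503792e-01,
        -1.38127205e-01],
       [ 0.00000000e+00,  0.00000000e+00,  0.00000000e+00,
         1.00000000e+00]])}
```

View pics/scene0.png

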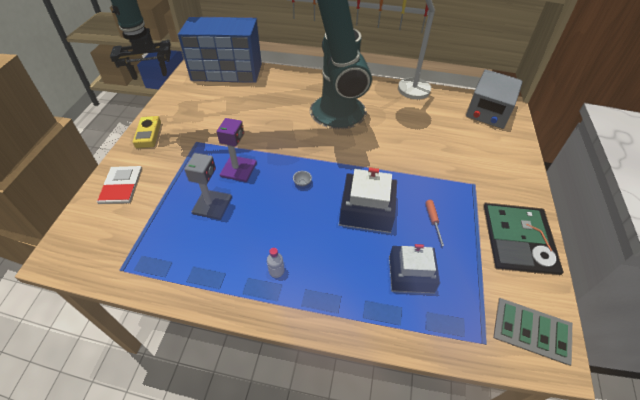

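View pics/top0.png

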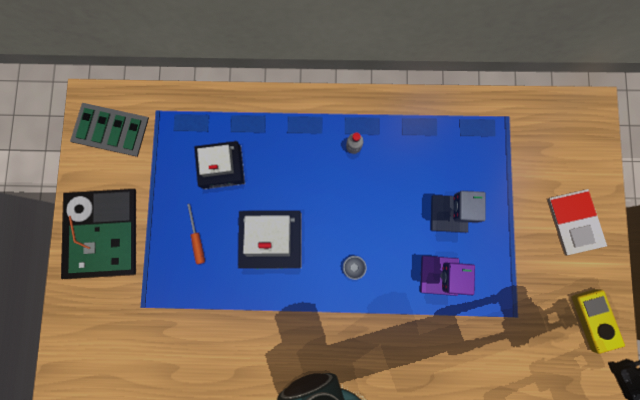

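The scene shows the large dock at top-image (270,240) with its red bar at (265,245). The grey reader is at (455,210), with the purple one at (447,275) as a look-alike. The bottle is at (354,143), the cup at (354,267) and the screwdriver at (196,240).

Run:
```python
from h import *
for n in ['top','scene']:
    p,w=cloud(n,n+'0'); P=p.astype(int)
    hsv=cv2.cvtColor(p,cv2.COLOR_RGB2HSV)
    ok=np.isfinite(w[...,0])
    roi=ok&(w[...,0]>0.2)&(w[...,0]<0.9)&(abs(w[...,1])<0.7)
    red=(P[...,0]>120)&(P[...,1]<70)&(P[...,2]<70)&roi
    k,l,st,c=cv2.connectedComponentsWithStats(red.astype(np.uint8))
    for i in range(1,k):
        if st[i,4]>8: print(n,'red',c[i].round(),st[i,4],np.median(w[l==i],0).round(4))
    table=roi&(P[...,2]>150)&(P[...,0]<60); print(n,'mat z',np.nanmedian(w[table],0), np.nanstd(w[table][:,2]))
    up=(roi&(w[...,2]>0.02)).astype(np.uint8)
    k,l,st,c=cv2.connectedComponentsWithStats(up)
    for i in range(1,k):
        if st[i,4]>40: q=w[l==i]; print(n,'up',c[i].round(),st[i,4],np.percentile(q,[2,98],axis=0).round(3).tolist())
```

```text
top red [356. 136.] 44 [ 0.7624 -0.0466  0.1093]
top red [212. 166.] 25 [0.6728 0.3245 0.1186]
top red [572. 207.] 946 [ 0.5996 -0.6489  0.0124]
top red [200. 248.] 44 [0.465  0.3712 0.0198]
top red [194. 249.] 37 [0.4605 0.3867 0.0241]
top red [264. 245.] 58 [0.4724 0.1743 0.1712]
top mat z [0.56964295 0.0103102  0.00080659] 0.0029254538067599927
top up [355. 142.] 263 [[0.742, -0.066, 0.024], [0.776, -0.027, 0.112]]
top up [218. 164.] 1975 [[0.636, 0.264, 0.028], [0.75, 0.386, 0.102]]
top up [111. 207.] 782 [[0.531, 0.576, 0.02], [0.613, 0.671, 0.027]]
top up [469. 207.] 1016 [[0.54, -0.343, 0.151], [0.61, -0.282, 0.2]]
top up [ 88. 206.] 68 [[0.553, 0.678, 0.02], [0.595, 0.699, 0.026]]
top up [270. 239.] 3631 [[0.417, 0.097, 0.074], [0.565, 0.251, 0.167]]
top up [196. 249.] 218 [[0.424, 0.365, 0.02], [0.501, 0.397, 0.029]]
top up [ 91. 247.] 182 [[0.437, 0.641, 0.02], [0.491, 0.697, 0.027]]
top up [114. 243.] 118 [[0.452, 0.582, 0.02], [0.494, 0.636, 0.025]]
top up [119. 263.] 111 [[0.402, 0.565, 0.02], [0.437, 0.61, 0.025]]
top up [355. 268.] 175 [[0.391, -0.083, 0.02], [0.449, -
[... 770 characters left out ...]
 172.] 847 [[0.547, -0.34, 0.032], [0.613, -0.28, 0.199]]
scene up [369. 198.] 2879 [[0.435, 0.1, 0.026], [0.568, 0.254, 0.148]]
scene up [302. 177.] 117 [[0.392, -0.081, 0.021], [0.452, -0.022, 0.032]]
scene up [432. 210.] 137 [[0.426, 0.363, 0.02], [0.504, 0.395, 0.028]]
scene up [501. 210.] 43 [[0.404, 0.576, 0.02], [0.436, 0.615, 0.024]]
scene up [527. 225.] 73 [[0.442, 0.662, 0.02], [0.479, 0.698, 0.025]]
scene up [505. 225.] 41 [[0.461, 0.593, 0.02], [0.49, 0.622, 0.024]]
scene up [515. 252.] 699 [[0.517, 0.576, 0.02], [0.615, 0.691, 0.025]]
scene up [414. 267.] 1986 [[0.654, 0.267, 0.024], [0.757, 0.388, 0.104]]
scene up [275. 262.] 360 [[0.754, -0.064, 0.022], [0.786, -0.025, 0.111]]
```

Run:
```python
import cv2
a=cv2.imread('pics/top0.png'); cv2.imwrite('pics/tc.png',cv2.resize(a[190:290,220:500],None,fx=2.8,fy=2.8,interpolation=2))
a=cv2.imread('pics/scene0.png'); cv2.imwrite('pics/sc.png',cv2.resize(a[110:240,170:420],None,fx=3.2,fy=3.2,interpolation=2))
```

```text
(no output)
```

View pics/tc.png

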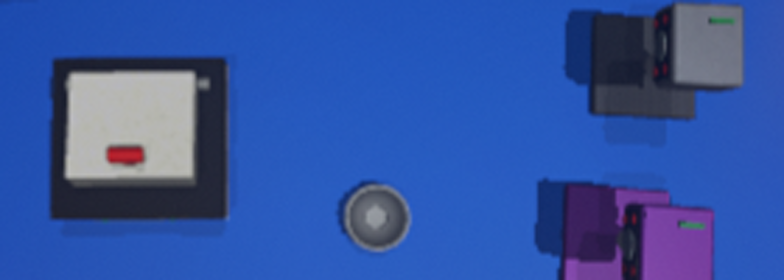

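View pics/sc.png

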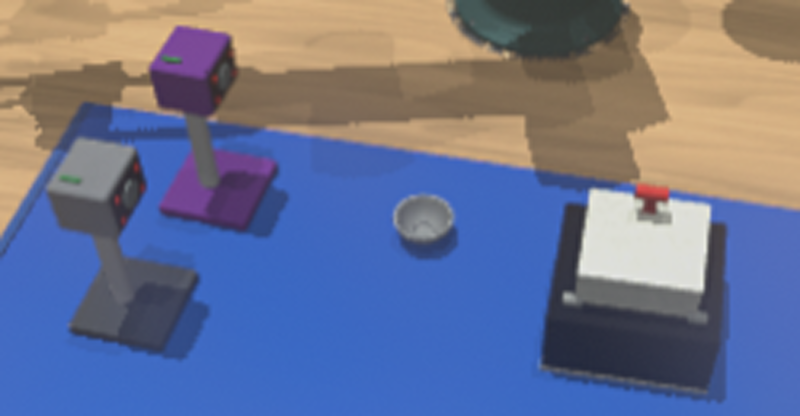

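```bash
cat >> h.py <<'E'
def Rt(yaw): # tool down, tool x = world dir yaw+90 (dock y), tool y = dock x
    return Ro.from_euler('z',yaw).as_matrix()@np.array([[0,1,0],[1,0,0],[0,0,-1.]])
def rel(pos,R):
    s=ctrl.state(); R0=Ro.from_rotvec(s['eef_rot']).as_matrix()
    return Ro.from_matrix(R0.T@R).as_rotvec().round(4).tolist()+(R0.T@(np.array(pos)-s['tool_pos'])).round(4).tolist()
E
python3 - <<'E'
from h import *
s=ctrl.state(); print(Ro.from_rotvec(s['eef_rot']).as_matrix().round(3))
print(rel([0.30,-0.50,0.38],Rt(0)))
print(rel([0.45,-0.25,0.38],Rt(0)))
print(rel([0.45,0.17,0.36],Rt(0)))
for n in ['top','scene']:
    p,w=cloud(n,n+'0')
    z=w[...,2]; m=(w[...,0]>.39)&(w[...,0]<.6)&(w[...,1]>.07)&(w[...,1]<.28)
    dk=m&(z>.066)&(z<.09); wh=m&(z>.12)&(z<.155)&(p.min(2)>110)
    for nm,q in [('dock',dk),('cover',wh)]:
        print(n,nm,q.sum(),cv2.minAreaRect((w[q][:,:2]*1000).astype(np.float32)),np.median(w[q],0))
    m=(w[...,0]>.5)&(w[...,0]<.66)&(w[...,1]>-.37)&(w[...,1]<-.2)
    hd=m&(z>.19)
    print(n,'head',hd.sum(),cv2.minAreaRect((w[hd][:,:2]*1000).astype(np.float32)),np.median(z[hd]))
    hd=m&(z>.005)&(z<.05)&(p.max(2)<120)
    print(n,'foot',hd.sum(),cv2.minAreaRect((w[hd][:,:2]*1000).astype(np.float32)),np.median(z[hd]))
E
```

```text
[[ 0.375 -0.927 -0.001]
 [-0.927 -0.375  0.002]
 [-0.002 -0.    -1.   ]]
[-0.0024, 0.0004, -2.7568, -0.0987, -0.0904, -0.1342]
[-0.0024, 0.0004, -2.7568, -0.2741, -0.3233, -0.1338]
[-0.0024, 0.0004, -2.7568, -0.6633, -0.4809, -0.1132]
top dock 1651 ((491.2197570800781, 175.14559936523438), (151.55946350097656, 160.9339599609375), 1.4647185802459717) [0.46095992 0.16192047 0.07965851]
top cover 1600 ((500.0234680175781, 175.36207580566406), (92.86226654052734, 112.4367904663086), 1.3127630949020386) [0.50195474 0.17448801 0.13417035]
top head 800 ((575.7286376953125, -314.39434814453125), (61.672271728515625, 71.60001373291016), 88.09920501708984) 0.19626547917359186
top foot 936 ((576.9974975585938, -306.97576904296875), (112.12194061279297, 102.20026397705078), 88.2997055053711) 0.013381587196698207
scene dock 1014 ((490.4412841796875, 176.65989685058594), (154.84303283691406, 161.72738647460938), 1.1034150123596191) [0.54318142 0.17578639 0.08010619]
scene cover 1075 ((500.84136962890625, 176.94488525390625), (97.43463897705078, 113.32630157470703), 0.9519230127334595) [0.50568278 0.17769162 0.13418493]
scene head 385 ((577.5176391601562, -313.42919921875), (64.16220092773438, 72.14820098876953), 86.75827026367188) 0.19621725989167682
scene foot 726 ((578.4019775390625, -311.3216247558594), (101.9864730834961, 98.79032135009766), 88.05784606933594) 0.014452715230639589
```

{"method": "carry_out", "body": {
  "rows": [
    [0, 0, -0.15, -0.03, -0.03, -0.045, 1],
    [0, 0, -0.3, -0.065, -0.06, -0.09, 1],
    [0, 0, -0.5, -0.0987, -0.0904, -0.134, 1],
    [0, 0, -0.7, -0.135, -0.14, -0.134, 1],
    [0, 0, -0.9, -0.17, -0.19, -0.134, 1],
    [0, 0, -1.1, -0.2, -0.23, -0.134, 1],
    [0, 0, -1.3, -0.24, -0.28, -0.134, 1],
    [0, 0, -1.5, -0.274, -0.323, -0.134, 1],
    [0, 0, -1.7, -0.33, -0.345, -0.13, 1],
    [0, 0, -1.9, -0.385, -0.37, -0.13, 1],
    [0, 0, -2.1, -0.44, -0.39, -0.125, 1],
    [0, 0, -2.3, -0.5, -0.415, -0.12, 1],
    [0, 0, -2.5, -0.555, -0.435, -0.12, 1],
    [0, 0, -2.65, -0.61, -0.46, -0.113, 1],
    [0, 0, -2.757, -0.663, -0.481, -0.113, 1],
    [0, 0, -2.757, -0.663, -0.481, -0.113, 1],
    [0, 0, -2.757, -0.663, -0.481, -0.113, 1]
  ]
}}

```text
t: 2.28
tool_pos: [0.45, 0.1695, 0.3596]
eef_rot: [-2.221, -2.221, 0.001]
ft_force: [0.7, 0.4, 0.0]
grip_width: 0.0878
```

Run:
```python
from h import *
s,p,d=snap('wrist','w1'); print(s['t'],s['joints'],s['tool_pos'])
p,w=cloud('wrist','w1'); P=p.astype(int); z=w[...,2]
red=(P[...,0]>120)&(P[...,1]<70)&(P[...,2]<70)&(z>.12)
q=w[red]; print('bar',red.sum(),np.median(q,0),np.percentile(q,[1,99],axis=0),cv2.minAreaRect((q[:,:2]*1000).astype(np.float32)))
m=(w[...,0]>.39)&(w[...,0]<.6)&(w[...,1]>.07)&(w[...,1]<.28)
for nm,k in [('dock',m&(z>.07)&(z<.088)),('cover',m&(z>.12)&(z<.155)&(p.min(2)>110))]:
    print(nm,k.sum(),cv2.minAreaRect((w[k][:,:2]*1000).astype(np.float32)),np.median(w[k],0))
k=m&(z>.12)&(z<.155)&(p.min(2)>110); A=np.c_[w[k][:,:2],np.ones(k.sum())]; print('slope',np.linalg.lstsq(A,z[k],rcond=None)[0])
```

```text
2.275 [ 3.07691879e-01 -1.60701895e-01  1.84474232e+00  9.43262740e-04
  1.45840216e+00 -1.26318998e+00] [0.45001867 0.16946277 0.35955637]
bar 3 [0.46097976 0.11740948 0.40802374] [[0.46085869 0.11727835 0.40672828]
 [0.46103989 0.11744868 0.40908896]] ((460.9794006347656, 117.3850326538086), (0.10483986884355545, 0.22821596264839172), 54.10472106933594)
dock 5057 ((491.27301025390625, 175.67001342773438), (150.51426696777344, 160.62954711914062), 1.5959031581878662) [0.44215225 0.17205779 0.08012392]
cover 6576 ((499.9058837890625, 175.9508056640625), (98.21150970458984, 112.0992660522461), 1.5788257122039795) [0.49586721 0.17570245 0.13457946]
slope [-0.09795408 -0.00294302  0.18354172]
```

View pics/w1.png

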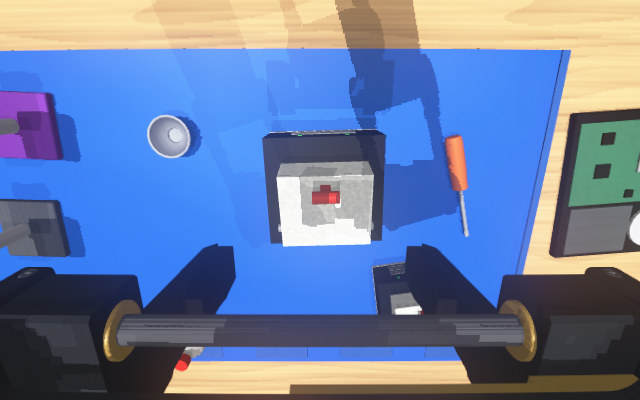

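Run:
```python
from h import *
p,w=cloud('wrist','w1'); P=p.astype(int); z=w[...,2]
print(P[197,320:332], w[197,326])
m=np.zeros(z.shape,bool); m[170:220,300:350]=1
red=(P[...,0]>1.8*P[...,1])&(P[...,0]>1.8*P[...,2])&m
q=w[red]; q=q[np.isfinite(q[:,0])];print(red.sum(),len(q))
q=q[q[:,2]>.15]; print(np.percentile(q,[2,50,98],axis=0)); print(cv2.minAreaRect((q[q[:,2]>.16][:,:2]*1000).astype(np.float32)))
d=Ro.from_euler('z',.0277)
```

```text
[[177  77  86]
 [177  78  86]
 [177  78  86]
 [177  77  85]
 [178  78  85]
 [178  79  86]
 [178  78  85]
 [178  77  84]
 [180  78  85]
 [250 100 104]
 [250 100 103]
 [251 101 104]] [0.47108886 0.17573828 0.17069862]
279 277
[[0.46657735 0.16067491 0.16780258]
 [0.47155193 0.17679002 0.17139934]
 [0.47751146 0.18915529 0.17331316]]
((472.62408447265625, 175.1786346435547), (12.27281665802002, 29.240646362304688), 2.398611545562744)
```

The cover is nearly closed, at about 0.1 rad, and the bar is at (0.4715, 0.1755, 0.1645). I'll move in to pinch it.

Run:
```python
from h import *
print(rel([.4715,.1755,.22],Rt(.0277)),rel([.4715,.1755,.156],Rt(.0277)))
```

```text
[-0.0008, -0.0009, -0.0293, 0.0066, 0.0214, 0.1397] [-0.0008, -0.0009, -0.0293, 0.0065, 0.0215, 0.2037]
```

{"method": "carry_out", "body": {
  "rows": [
    [0, 0, -0.028, 0.0065, 0.0215, 0.05, 0.6],
    [0, 0, -0.028, 0.0065, 0.0215, 0.1, 0.3],
    [0, 0, -0.028, 0.0065, 0.0215, 0.14, 0.3],
    [0, 0, -0.028, 0.0065, 0.0215, 0.14, 0.3],
    [0, 0, -0.028, 0.0065, 0.0215, 0.17, 0.3],
    [0, 0, -0.028, 0.0065, 0.0215, 0.19, 0.3],
    [0, 0, -0.028, 0.0065, 0.0215, 0.203, 0.3],
    [0, 0, -0.028, 0.0065, 0.0215, 0.203, 0.3]
  ]
}}

```text
t: 3.32
tool_pos: [0.4719, 0.175, 0.1573]
eef_rot: [-2.193, -2.249, -0.0]
ft_force: [0.0, 0.2, -1.0]
grip_width: 0.0574
```

Run:
```python
from h import *
s,p,d=snap('wrist','w2'); print(s['t'],s['tool_pos'],s['ft_force'],s['grip_width'])
```

```text
3.325 [0.47192833 0.175015   0.15730598] [ 0.01433137  0.20074064 -0.97963542] 0.05741144547249555
```

View pics/w2.png

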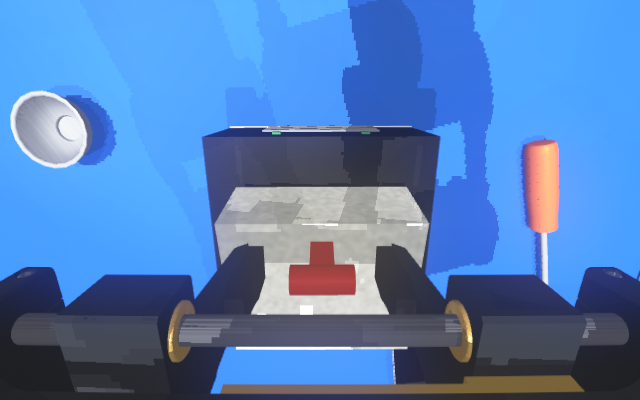

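The bar at (322,280) sits centred between the fingers. I'll close on it.

{"method": "carry_out", "body": {
  "rows": [
    [0, 0, 0, 0, 0, 0, -0.4],
    [0, 0, 0, 0, 0, 0, -0.5],
    [0, 0, 0, 0, 0, 0, -0.6],
    [0, 0, 0, 0, 0, 0, -0.6]
  ]
}}

```text
t: 3.88
tool_pos: [0.4726, 0.176, 0.1584]
eef_rot: [-2.192, -2.249, -0.004]
ft_force: [-0.7, 2.3, 2.3]
grip_width: 0.0294
```

Run:
```python
from h import *
s=ctrl.state(); print(s['grip_width'],s['ft_force'],s['torque'])
# swing: grip point offset along arc about hinge
h=np.array([.5413,.1771,.080]); R=Rt(.0277)
g=s['tool_pos']-R[:,2]*0  # TCP
ex=np.array([np.cos(.0277),np.sin(.0277),0])
b0=s['tool_pos']+np.array([0,0,.011]) # approx grasp pt
a0=.7464+.12
for a in np.arange(0,1.50,.1):
    r=.109
    d=np.array([-np.cos(a0+a)+np.cos(a0),np.sin(a0+a)-np.sin(a0)])*r
    print(round(a,2),(np.array(rel(s['tool_pos']+ex*d[0]+np.array([0,0,d[1]]),R))[3:]).tolist())
```

```text
0.029432989230997103 [-0.73948698  2.28239499  2.31574561] [ 0.52866237 -0.04126037  0.00262349]
0.0 [0.0, 0.0, 0.0]
0.1 [0.0, 0.0087, -0.0066]
0.2 [0.0001, 0.0179, -0.0123]
0.3 [0.0001, 0.0277, -0.0171]
0.4 [0.0001, 0.0379, -0.0209]
0.5 [0.0002, 0.0485, -0.0236]
0.6 [0.0002, 0.0593, -0.0253]
0.7 [0.0002, 0.0701, -0.0258]
0.8 [0.0002, 0.081, -0.0253]
0.9 [0.0003, 0.0918, -0.0237]
1.0 [0.0003, 0.1024, -0.0211]
1.1 [0.0003, 0.1126, -0.0174]
1.2 [0.0003, 0.1224, -0.0127]
1.3 [0.0003, 0.1317, -0.007]
1.4 [0.0003, 0.1404, -0.0004]
```

{"method": "carry_out", "body": {
  "rows": [
    [0, 0, 0, 0, 0.0087, -0.0066, -0.6],
    [0, 0, 0, 0, 0.0179, -0.0123, -0.6],
    [0, 0, 0, 0, 0.0277, -0.0171, -0.6],
    [0, 0, 0, 0, 0.0379, -0.0209, -0.6],
    [0, 0, 0, 0, 0.0485, -0.0236, -0.6],
    [0, 0, 0, 0, 0.0593, -0.0253, -0.6],
    [0, 0, 0, 0, 0.0701, -0.0258, -0.6],
    [0, 0, 0, 0, 0.0701, -0.0258, -0.6]
  ]
}}

```text
t: 4.88
tool_pos: [0.5433, 0.178, 0.1835]
eef_rot: [-2.192, -2.248, -0.003]
ft_force: [0.2, 4.1, -8.5]
grip_width: 0.0296
```

Run:
```python
from h import *
s,p,d=snap('wrist','w3'); s,p,d=snap('scene','s3');print(s['t'],s['tool_pos'],s['ft_force'],s['torque'],s['grip_width'])
a=cv2.imread('pics/s3.png');b=cv2.imread('pics/w3.png')
cv2.imwrite('pics/c3.png',np.hstack([cv2.resize(a[90:250,290:490],(400,320)),cv2.resize(b,(400,320))]))
```

```text
4.925 [0.54311939 0.17794534 0.18356993] [-0.66074316  5.7342812  -9.20369534] [0.78461008 0.10200141 0.02171031] 0.029392718865037432
```

View pics/c3.png

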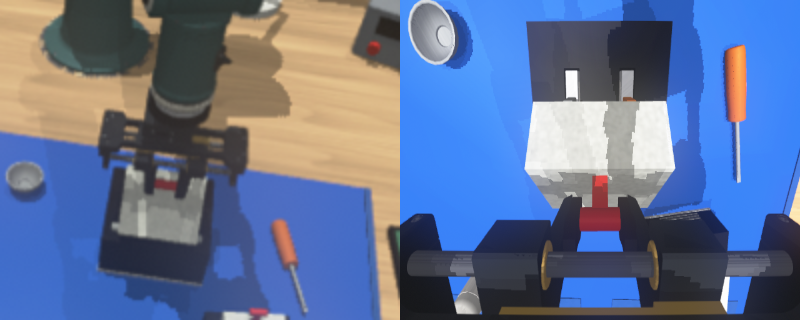

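{"method": "carry_out", "body": {
  "rows": [
    [0, 0, 0, 0, 0.011, 0.002, -0.6],
    [0, 0, 0, 0, 0.0217, 0.004, -0.6],
    [0, 0, 0, 0, 0.0323, 0.0065, -0.6],
    [0, 0, 0, 0, 0.0425, 0.01, -0.6],
    [0, 0, 0, 0, 0.0523, 0.015, -0.6],
    [0, 0, 0, 0, 0.0616, 0.0205, -0.6],
    [0, 0, 0, 0, 0.0703, 0.027, -0.6],
    [0, 0, 0, 0, 0.074, 0.03, -0.6],
    [0, 0, 0, 0, 0.074, 0.03, -0.6],
    [0, 0, 0, 0, 0.074, 0.03, -0.6]
  ]
}}

```text
t: 6.22
tool_pos: [0.6177, 0.1801, 0.1539]
eef_rot: [-2.193, -2.249, -0.006]
ft_force: [2.6, 4.1, 1.3]
grip_width: 0.0293
```

Run:
```python
from h import *
s,p,d=snap('wrist','w4'); s,p,d=snap('scene','s4');print(s['t'],s['tool_pos'],s['ft_force'],s['torque'],s['grip_width'])
a=cv2.imread('pics/s4.png');b=cv2.imread('pics/w4.png')
cv2.imwrite('pics/c4.png',np.hstack([cv2.resize(a[90:250,290:490],(400,320)),cv2.resize(b,(400,320))]))
```

```text
6.275 [0.61754835 0.18006788 0.15398042] [1.79109996 4.61642419 1.83909824] [ 0.70104373 -0.30281408  0.00565914] 0.029769941873102293
```

View pics/c4.png

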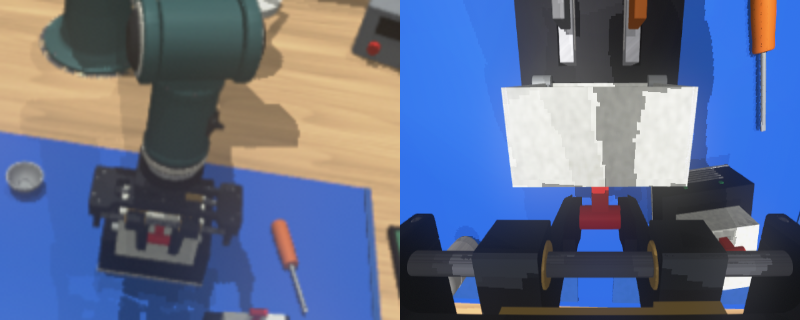

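The cover is upright. I'll release the bar, rise straight up and back off for a look at the bays.

{"method": "carry_out", "body": {
  "rows": [
    [0, 0, 0, 0, 0, 0, 0],
    [0, 0, 0, 0, 0, 0, 0.3],
    [0, 0, 0, 0, 0, 0, 0.3],
    [0, 0, 0, 0, 0, -0.03, 0.3],
    [0, 0, 0, 0, 0, -0.08, 0.3],
    [0, 0, 0, 0, 0, -0.13, 0.2],
    [0, 0, 0, 0, 0, -0.16, 0],
    [0, 0, 0, 0, -0.06, -0.18, -0.1],
    [0, 0, 0, 0, -0.12, -0.18, -0.1],
    [0, 0, 0, 0, -0.17, -0.18, -0.1],
    [0, 0, 0, 0, -0.17, -0.18, -0.1],
    [0, 0, 0, 0, -0.17, -0.18, -0.1]
  ]
}}

```text
t: 7.82
tool_pos: [0.4476, 0.1751, 0.334]
eef_rot: [2.193, 2.249, 0.007]
ft_force: [1.4, 0.2, 0.3]
grip_width: 0.0395
```

Run:
```python
from h import *
s,p,d=snap('wrist','w5'); s,p,d=snap('scene','s5');print(s['t'],s['tool_pos'],s['ft_force'],s['torque'],s['grip_width'])
a=cv2.imread('pics/s5.png');b=cv2.imread('pics/w5.png')
cv2.imwrite('pics/c5.png',np.hstack([cv2.resize(a[90:250,290:490],(300,240)),cv2.resize(b,(480,300))[:240]]))
p,w=cloud('wrist','w5'); P=p.astype(int); z=w[...,2]
m=(w[...,0]>.40)&(w[...,0]<.55)&(w[...,1]>.09)&(w[...,1]<.26)
top=m&(z>.11)&(z<.125)
k,l,st,c=cv2.connectedComponentsWithStats(top.astype(np.uint8))
for i in range(1,k):
    if st[i,4]>20: print(c[i],st[i,4],p[l==i].mean(0),np.median(w[l==i],0),cv2.minAreaRect((w[l==i][:,:2]*1000).astype(np.float32)))
b=m&(z>.081)&(z<.09)
k,l,st,c=cv2.connectedComponentsWithStats(b.astype(np.uint8))
for i in range(1,k):
    if st[i,4]>20: print('body',c[i],st[i,4],p[l==i].mean(0),np.median(w[l==i],0),cv2.minAreaRect((w[l==i][:,:2]*1000).astype(np.float32)))
cv=(z>.13)&(w[...,0]>.5)&(w[...,0]<.67)&(w[...,1]>.09)&(w[...,1]<.26)
if cv.sum(): print(np.percentile(w[cv],[1,99],axis=0),np.median(w[cv],0))
```

```text
7.875 [0.44799822 0.17510867 0.33386798] [0.17399254 0.00655509 0.86499916] [ 0.09764663 -0.06461463  0.07696445] 0.039535701272176295
[292.30939227 206.67955801] 181 [152.74585635 154.01657459 163.4640884 ] [0.4908916  0.14360471 0.11797545] ((492.0429992675781, 143.72723388671875), (24.511123657226562, 9.801154136657715), 2.4922871589660645)
[345.99450549 206.31318681] 182 [167.52747253  94.74175824  62.85164835] [0.48867504 0.20709407 0.11782366] ((489.65753173828125, 207.3681182861328), (22.74300193786621, 9.630949020385742), 1.8317716121673584)
body [295.2010582  194.98412698] 378 [210.87830688 211.32804233 216.35978836] [0.47762612 0.14581287 0.08415268] ((493.5016174316406, 148.74647521972656), (73.62693786621094, 23.660110473632812), 1.9763973951339722)
body [343.47138965 193.88555858] 367 [169.85013624 167.79291553 173.80381471] [0.4748074  0.20599997 0.08408631] ((491.29949951171875, 207.8652801513672), (72.60026550292969, 13.966272354125977), 2.028249502182007)
body [321.0317041  236.19815059] 757 [206.6340819  207.94319683 208.32628798] [0.54339143 0.18082774 0.08341489] ((541.8297729492188, 177.58407592773438), (17.347482681274414, 134.19174194335938), 0.7192245125770569)
[[0.54084851 0.13253287 0.16341638]
 [0.6042874  0.22387737 0.1765402 ]] [0.56591991 0.1780092  0.17508702]
```

View pics/c5.png

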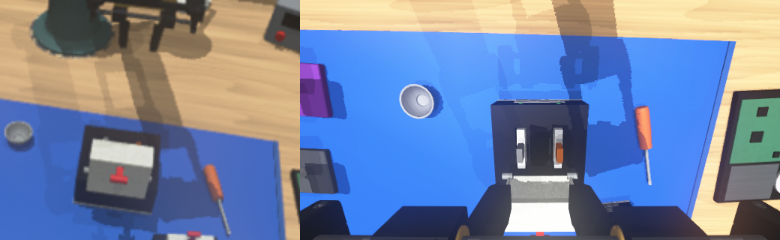

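The orange tab is in the +y bay at (0.490, 0.207), top at z 0.118, and the cover stays upright. I'll approach the tab.

Run:
```python
from h import *
print(rel([.4887,.2075,.20],Rt(.03)),rel([.4887,.2075,.096],Rt(.03)))
```

```text
[0.0025, -0.003, -0.0051, 0.031, 0.041, 0.1339] [0.0025, -0.003, -0.0051, 0.0307, 0.0407, 0.2379]
```

{"method": "carry_out", "body": {
  "rows": [
    [0.0025, -0.003, -0.005, 0.031, 0.041, 0.04, -0.1],
    [0.0025, -0.003, -0.005, 0.031, 0.041, 0.09, -0.1],
    [0.0025, -0.003, -0.005, 0.031, 0.041, 0.134, -0.1],
    [0.0025, -0.003, -0.005, 0.031, 0.041, 0.16, -0.1],
    [0.0025, -0.003, -0.005, 0.031, 0.041, 0.18, -0.1],
    [0.0025, -0.003, -0.005, 0.031, 0.041, 0.18, -0.1]
  ]
}}

```text
t: 8.68
tool_pos: [0.4883, 0.207, 0.1513]
eef_rot: [-2.187, -2.252, 0.007]
ft_force: [-0.0, -0.5, 0.4]
grip_width: 0.04
```

Run:
```python
from h import *
s,p,d=snap('wrist','w6'); print(s['t'],s['tool_pos'],s['ft_force'],s['grip_width'],rel([.4887,.2075,.096],Rt(.03)))
p,w=cloud('wrist','w6'); z=w[...,2]; P=p.astype(int)
k=(z>.10)&(z<.125)&(P[...,0]>1.4*P[...,2])&(w[...,1]<.25)&(w[...,0]<.55); print(k.sum(),np.percentile(w[k],[2,50,98],axis=0))
```

```text
8.675 [0.48829667 0.20701742 0.15132712] [-0.00961699 -0.52770441  0.39802141] 0.03995433203638179 [-0.0024, 0.0009, -0.0005, 0.0002, -0.0003, 0.0569]
782 [[0.47813212 0.20287625 0.1019862 ]
 [0.48672231 0.20760358 0.11792134]
 [0.50142212 0.21247354 0.11916145]]
```

View pics/w6.png

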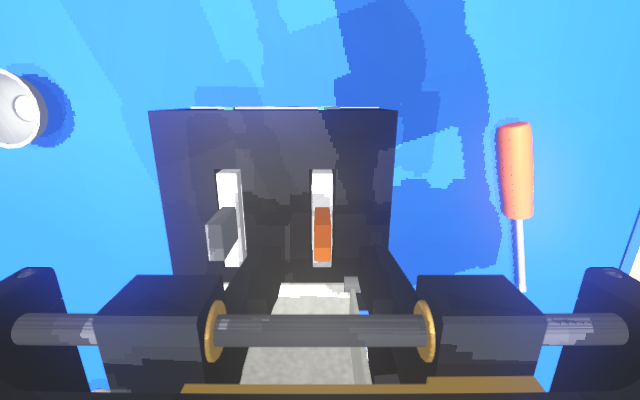

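The tab at (322,235) is midway between the fingers, so I'll go down and close.

{"method": "carry_out", "body": {
  "rows": [
    [-0.0024, 0.001, 0, 0.0003, 0, 0.02, -0.1],
    [-0.0024, 0.001, 0, 0.0003, 0, 0.035, -0.1],
    [-0.0024, 0.001, 0, 0.0003, 0, 0.048, -0.1],
    [-0.0024, 0.001, 0, 0.0003, 0, 0.055, -0.1],
    [-0.0024, 0.001, 0, 0.0003, 0, 0.055, -0.1],
    [-0.0024, 0.001, 0, 0.0003, 0, 0.055, -0.6],
    [-0.0024, 0.001, 0, 0.0003, 0, 0.055, -1],
    [-0.0024, 0.001, 0, 0.0003, 0, 0.055, -1],
    [-0.0024, 0.001, 0, 0.0003, 0, 0.055, -1]
  ]
}}

```text
t: 9.85
tool_pos: [0.4893, 0.2077, 0.0983]
eef_rot: [2.188, 2.254, 0.001]
ft_force: [0.3, 0.4, 1.2]
grip_width: 0.0094
```

{"method": "carry_out", "body": {
  "rows": [
    [0, 0, 0, 0, 0, -0.01, -1],
    [0, 0, 0, 0, 0, -0.02, -1],
    [0, 0, 0, 0, 0, -0.035, -1],
    [0, 0, 0, 0, 0, -0.05, -1],
    [0, 0, 0, 0, 0, -0.065, -1],
    [0, 0, 0, 0, 0, -0.08, -1],
    [0, 0, 0, 0, 0, -0.1, -1],
    [0, 0, 0, 0, 0, -0.125, -1],
    [0, 0, 0, 0, 0, -0.14, -1],
    [0, 0, 0, 0, 0, -0.14, -1],
    [0, 0, 0, 0, 0, -0.14, -1]
  ]
}}

```text
t: 11.22
tool_pos: [0.4886, 0.2075, 0.2374]
eef_rot: [-2.188, -2.254, 0.001]
ft_force: [0.4, 1.2, -2.0]
grip_width: 0.0097
```

Run:
```python
from h import *
s,p,d=snap('wrist','w7');snap('scene','s7');snap('top','t7'); s=ctrl.state();print(s['t'],s['tool_pos'],s['eef_rot'],s['ft_force'],s['torque'],s['grip_width'])
a=cv2.imread('pics/s7.png');b=cv2.imread('pics/w7.png')
cv2.imwrite('pics/c7.png',np.hstack([cv2.resize(a[50:250,240:490],(400,320)),cv2.resize(b,(400,250),interpolation=3)[:250] if 0 else cv2.resize(b,(400,320))]))
```

```text
11.375 [0.48846999 0.20742401 0.23696449] [-2.18801404e+00 -2.25347356e+00  2.15294448e-03] [-0.2836544  -0.41705772 -1.95147103] [ 0.04842611 -0.1471169  -0.00661216] 0.009320426366793151
```

View pics/c7.png

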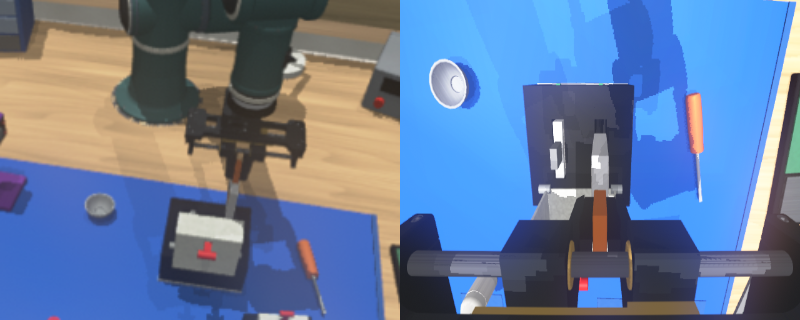

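Run:
```python
from h import *
p,w=cloud('scene','s7'); z=w[...,2]
m=(abs(w[...,0]-.49)<.06)&(abs(w[...,1]-.207)<.012)&(z>.14)&(z<.24)
q=w[m]; print(m.sum(),np.percentile(q,[1,50,99],axis=0).round(4))
for P in ([.491,.07,.237],[.52,-.06,.237],[.581,-.182,.225],[.581,-.182,.219]): print(rel(P,Rt(-.035)))
```

```text
206 [[0.4726 0.1959 0.1566]
 [0.5212 0.2069 0.2024]
 [0.5485 0.2179 0.2389]]
[-0.0014, 0.0005, 0.0645, -0.1374, -0.0015, 0.0]
[-0.0014, 0.0005, 0.0645, -0.2682, 0.0236, 0.0001]
[-0.0014, 0.0005, 0.0645, -0.392, 0.081, 0.012]
[-0.0014, 0.0005, 0.0645, -0.392, 0.081, 0.018]
```

{"method": "carry_out", "body": {
  "rows": [
    [0, 0, 0, -0.02, 0, 0, -1],
    [0, 0, 0.01, -0.055, 0, 0, -1],
    [0, 0, 0.02, -0.095, 0, 0, -1],
    [0, 0, 0.03, -0.137, 0, 0, -1],
    [0, 0, 0.04, -0.18, 0.007, 0, -1],
    [0, 0, 0.05, -0.225, 0.015, 0, -1],
    [0, 0, 0.06, -0.268, 0.024, 0, -1],
    [0, 0, 0.065, -0.305, 0.04, 0.004, -1],
    [0, 0, 0.065, -0.34, 0.057, 0.008, -1],
    [0, 0, 0.065, -0.365, 0.069, 0.012, -1],
    [0, 0, 0.065, -0.383, 0.077, 0.015, -1],
    [0, 0, 0.065, -0.392, 0.081, 0.018, -1],
    [0, 0, 0.065, -0.392, 0.081, 0.018, -1],
    [0, 0, 0.065, -0.392, 0.081, 0.018, -1]
  ]
}}

```text
t: 13.12
tool_pos: [0.5807, -0.1813, 0.2191]
eef_rot: [-2.259, -2.182, 0.002]
ft_force: [-0.4, -0.2, -1.2]
grip_width: 0.01
```

Run:
```python
from h import *
snap('wrist','w8');snap('scene','s8');snap('top','t8'); s=ctrl.state();print(s['t'],s['tool_pos'],Ro.from_rotvec(s['eef_rot']).as_matrix().round(3).tolist(),s['ft_force'],s['grip_width'])
a=cv2.imread('pics/s8.png');b=cv2.imread('pics/t8.png')
cv2.imwrite('pics/c8.png',np.hstack([cv2.resize(a[100:260,160:360],(400,320)),cv2.resize(b[150:310,310:510],(400,320))]))
p,w=cloud('scene','s8'); z=w[...,2]
m=(abs(w[...,0]-.58)<.07)&(abs(w[...,1]+.182)<.03)&(z>.12)&(z<.25)
# broad face pixels: bin by z
for a in np.arange(.125,.25,.01):
    k=m&(z>=a)&(z<a+.01); q=w[k]
    if len(q): print(a.round(3),len(q),np.percentile(q,[3,50,97],axis=0)[:,:2].round(4).tolist())
for n,f in(('scene','s8'),('top','t8')):
    p,w=cloud(n,f); z=w[...,2]
    hd=(w[...,0]>.5)&(w[...,0]<.66)&(w[...,1]>-.37)&(w[...,1]<-.25)&(z>.15)&(z<.203)
    hd2=hd&(z>.19)
    print(n,hd2.sum(),cv2.minAreaRect((w[hd2][:,:2]*1000).astype(np.float32)))
```

```text
13.275 [ 0.58089732 -0.18122243  0.21934668] [[0.034, 0.999, -0.001], [0.999, -0.034, -0.0], [-0.001, -0.001, -1.0]] [-0.37549451 -0.98956996 -1.39980989] 0.009514803066061072
0.125 2 [[0.5527, -0.1904], [0.582, -0.1831], [0.6113, -0.1758]]
0.135 32 [[0.553, -0.1865], [0.5938, -0.1756], [0.6169, -0.1737]]
0.145 36 [[0.5491, -0.1877], [0.599, -0.1754], [0.6163, -0.1736]]
0.155 36 [[0.5535, -0.1888], [0.5976, -0.1749], [0.6157, -0.1733]]
0.165 41 [[0.5493, -0.1866], [0.5972, -0.1749], [0.6173, -0.173]]
0.175 42 [[0.5551, -0.1886], [0.5982, -0.1752], [0.6173, -0.1734]]
0.185 40 [[0.5513, -0.1859], [0.5911, -0.1754], [0.6171, -0.1734]]
0.195 38 [[0.5533, -0.1863], [0.6052, -0.177], [0.6168, -0.1737]]
0.205 31 [[0.5879, -0.1933], [0.5974, -0.18], [0.6147, -0.1744]]
0.215 36 [[0.5773, -0.1959], [0.5906, -0.1757], [0.5929, -0.1632]]
0.225 37 [[0.5764, -0.1984], [0.5898, -0.1803], [0.5931, -0.162]]
0.235 54 [[0.5773, -0.1978], [0.5888, -0.1801], [0.5935, -0.1613]]
0.245 17 [[0.5749, -0.2004], [0.5899, -0.1721], [0.5927, -0.1606]]
scene 392 ((577.60595703125, -313.2321472167969), (64.16851806640625, 71.82755279541016), 88.00250244140625)
top 209 ((559.3452758789062, -309.63555908203125), (51.977317810058594, 39.387229919433594), 89.85077667236328)
```

View pics/c8.png

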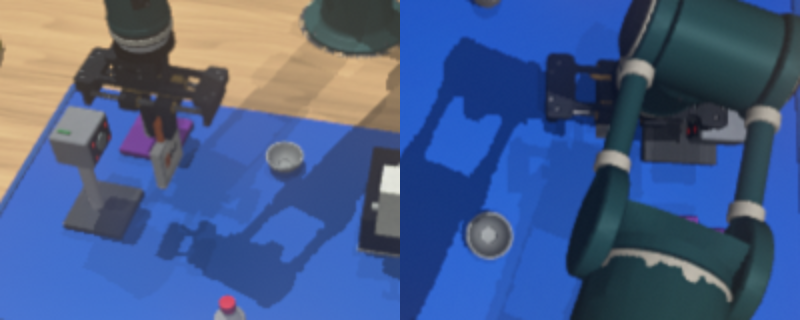

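View pics/s8.png

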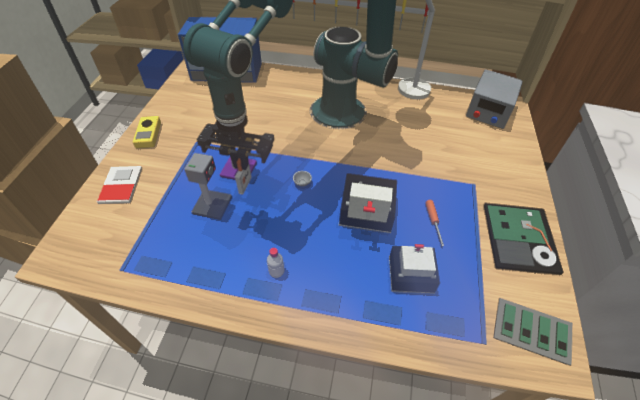

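The drive is upright, spanning z 0.135–0.205 and centred near (0.583, -0.181), and the cover is open. I'll settle for a moment and then check stillness before handing in.

{"method": "carry_out", "body": {
  "rows": [
    [0, 0, 0, 0, 0, 0, -1],
    [0, 0, 0, 0, 0, 0, -1],
    [0, 0, 0, 0, 0, 0, -1],
    [0, 0, 0, 0, 0, 0, -1]
  ]
}}

```text
t: 13.78
tool_pos: [0.5809, -0.1813, 0.2194]
eef_rot: [-2.259, -2.183, 0.002]
ft_force: [0.9, -0.2, -0.8]
grip_width: 0.0096
```

Run:
```python
from h import *
p,w=cloud('scene','s8'); z=w[...,2]
k=(abs(w[...,1]-.177)<.07)&(w[...,0]>.5)&(w[...,0]<.68)&(z>.09)&(p.min(2)>90)
print('cover',np.percentile(w[k],[2,50,98],axis=0).round(3).tolist())
p0,w0=cloud('scene','scene0')
for nm,c,r in (('bottle',(.765,-.046),.05),('cup',(.42,-.053),.05),('driver',(.46,.38),.07)):
    for ww in (w0,w):
        k=(np.hypot(ww[...,0]-c[0],ww[...,1]-c[1])<r)&(ww[...,2]>.015); print(nm,np.median(ww[k],0).round(4))
s=ctrl.state(); print(s['t'],s['tool_pos'],abs(s['dq']).max(),s['grip_width'],s['ft_force'])
print(ctrl.hand_in())
```

```text
cover [[0.543, 0.125, 0.093], [0.587, 0.179, 0.167], [0.591, 0.233, 0.178]]
bottle [ 0.7747 -0.0419  0.0711]
bottle [ 0.7743 -0.042   0.0704]
cup [ 0.4101 -0.0537  0.0256]
cup [ 0.4358 -0.0683  0.5795]
driver [0.4688 0.3788 0.0227]
driver [0.471  0.3789 0.0228]
13.775 [ 0.5809038  -0.18126605  0.21935409] 0.0015896690157624896 0.00962226277713755 [ 0.91912731 -0.22710905 -0.76971624]
the job is handed in; nothing more can be done
None
```

I swung the cover upright by its red bar and drew the orange-tabbed drive out of the +y bay. The drive is now held at the grey reader, and I handed the job in at about 13.8 s of the 56 s allowed.

**Last checks:**
- **Drive:** it is upright, with its body spanning z 0.135–0.205 m. Its centre is about (0.583, -0.181, 0.170), against a reading point I estimated at (0.5815, -0.182, 0.170). By the gripper's orientation, the broad face is square to the window within about 1–2°.
- **Grip and stillness:** the fingers still hold the tab, with a 9.6 mm opening. Joint speeds were below 0.002 rad/s.
- **Cover:** it stands upright past the hinge line. Its top is at z of about 0.178 m.
- **Bystanders:** the bottle and screwdriver readings agree with the start within about 2 mm.

**Not confirmed:**
- **Screw cup:** the automatic check gave a meaningless value because the arm was in the way (it read z = 0.58). The cup looks undisturbed in the picture.
- **Grey-tabbed drive:** I did not re-measure its position after the lift. The wrist picture taken just after the lift shows it still in its bay.

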